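Press the bar home in the length-stop jig

TASK

The tall aluminium bar standing on the bench has to be held to length for marking. Lay it on its side in the vee cradle of the blue jig and push it along the cradle against the sprung brass plunger until its end is firmly home against the hard stop, without ramming it. Finish while still holding it pressed there (if you let go the spring pushes it back), and leave the other things on the bench where they are.

Things in the scene. Friction and masses are not known exactly. Their poses are not given: they have to be found in the camera images.
- bar: solid aluminium bar, round, 30 mm diameter, 150 mm long, about 0.28 kg, with a narrow blue band near each end; starts standing upright. Origin at the centre of its lower end face, z axis along the bar. Both ends are alike: either may face the plunger
- bar_center (a point): the middle of the bar, on its axis, 75 mm from each end
- jig: blue jig fixed on the bench. Origin on the bench below cradle_axis; x level along the cradle TOWARDS plunger and stop, z up. Base plate 12 mm thick, x = -85 to 160 mm, 90 mm wide. Two steel vee rests (45 degree faces) at x = -66 to -54 and 30 to 42 mm, 52 mm wide, 60 mm high; the 84 mm between them are free for fingers down to the plate
- cradle_axis (a point): point on the axis of a bar lying in the vees, 55 mm above the bench; axes as the jig's. The bar's middle is here when fully home, and at x = -16 mm when it just touches the free plunger. Laid with its middle at x = -22 to -32 mm it rests on both vees clear of the plunger
- stop_face (a point): centre of the hard stop's face on the cradle axis, 75 mm along x from cradle_axis, 55 mm above the bench; axes as the jig's
- stop: the hard stop: blue block with a steel face towards the cradle, 50 mm long, 60 mm wide, top 80 mm above the bench, fixed on the jig
- plunger (a joint): travel (m) of the sprung brass plunger, 12 mm across, on the cradle axis: 0 = free, sticking 16 mm out of the stop face; 0.016 = flush with the stop face, where the bar meets the hard stop. It pushes back with 2 N when free, 8 N when flush; the bar's friction in the vees adds 1 to 3 N
- brass_stub: short solid brass cylinder standing upright, 36 mm across, 45 mm high; origin at the centre of its underside; leave it alone
- bottle: green drinks bottle, 64 mm across, 200 mm high, standing; origin at the centre of its underside; leave it alone
- hammer: bench hammer lying at the far side of the bench, about 270 mm long; origin under its middle; leave it alone
- screwdriver: screwdriver lying near the robot; origin under its middle; leave it alone
- caliper_case: closed black flat case, 200 x 80 x 28 mm, lying; origin at the centre of its underside; leave it alone
- oil_can: steel oil can with a thin spout, 64 mm across, 120 mm high; origin at the centre of its underside; leave it alone
- square: steel try square lying flat, 120 x 120 mm; origin under the middle of its thick stock; leave it alone
There are look-alikes about, which are no part of the job. Leave any brown or turquoise look-alike of the bar alone.

How it is judged:
On the way:
1. the bar lies on its side in the vee cradle (angle between the z axis of bar and the x axis of jig, either way round below 0.1 rad and y of bar_center in the frame of cradle_axis between -0.004 and 0.004 m and z of bar_center in the frame of cradle_axis between -0.004 and 0.004 m), for 0.2 s.
At the end, for the whole second after the job is handed in: Bar lies in both vees (within 0.1 rad of the cradle, middle within 4 mm of its axis sideways and in height, at most 3 mm short of home), presses the hard stop with 1 to 60 N, plunger in at least 13.5 mm, bar at rest, robot still holding or pushing it (all of step 1 and value of joint plunger above 0.0135 m and x of bar_center in the frame of cradle_axis above -0.003 m and contact force between bar and stop between 1 and 60 N and linear speed of bar below 0.01 m/s and (contact force between bar and the fingers above 1.5 N or contact force between bar and the arm above 1.5 N)); the arm keeps its last pose, push and grip.
It fails at once if the bar is rammed into the stop (over 100 N) (contact force between bar and stop above 100 N).
It fails at once if another thing on the bench is moved by more than 40 mm (distance of any of brass_stub, bottle, hammer, screwdriver, caliper_case, oil_can, square from where it was at the start of the episode above 0.04 m).
It also fails if it takes over 50 s, if anything falls off the work surface, if the arm or the gripper's body presses on something with over 40 N, if the wrist force passes 120 N, or if a joint passes its speed limit or range.

ROBOT

A 6-joint arm with a two-finger parallel gripper is mounted at the origin on the work surface. World frame = base frame: x ahead of the robot, y to its left, z up, the work surface at z = 0. Lengths are in m, angles in rad, forces in N, time in s.
With the tool pointing down it reaches from about 0.3 to 0.75 m from the base axis. Payload 8.5 kg.
Tool frame: the origin (TCP) lies midway between the tips of the shut fingers; the grasp point (between the pads) lies 19 mm behind it (manip.hold_point_z is the distance from the TCP to the grasp point, in m); z points along the fingers, y is the direction in which the jaws open and shut (so a half turn about z gives the same grasp; the last joint's range is limited). The gripper opens to 88 mm and grips with 3 to 60 N. Pads are 18 mm wide; open, the fingers measure 123 mm over their backs; the gripper's body (75 mm by 187 mm) begins 45 mm behind the grasp point.
Start: joints at [-1.428, 0.381, 1.297, -0, 1.464, -0.215], TCP at [0.193, -0.515, 0.239] pointing down, gripper open.
Joint ranges: [-3.11, 3.11], [-0.89, 2.33], [0.22, 2.48], [-1.42, 4.56], [0.17, 2.85], [-2.88, 2.88]. Speed limits (rad/s): [2.39, 2.39, 3.14, 3.14, 3.14, 3.14].

INTERFACE

Orientations are given as [roll, pitch, yaw] about the fixed x, y, z axes, in that order (R = Rz(yaw) Ry(pitch) Rx(roll)).
In Python, from workcell import manip gives the robot as it stands.
- The arm moves only by the tool move_arm, never from a script. Its argument "deltas" is a list of rows, each a list of 3 entries, a list of its own where there are three numbers: the shift along the tool's x, y, z in mm, then the turn about the tool's z in rad, then the closure, from 0 (fully open) to 1 (shut). A call has 1 to 12 rows; each row shifts and turns the pose as measured when the row begins, along the tool's axes as they then stand; what a row does not reach is not made up. A row lasts 1/10 s, in which the tool goes at most 50 mm and 8.59 degrees, less where a joint would pass 70% of its speed; a pose out of reach is approached as far as the arm can. A call is refused whole if a number of a shift passes 50 or a number of a turn 0.15, either way. A call with a gripper value outside its range is refused whole. The fingers move at their own pace and stop on an object; "newtons" is the grip in N (left out, the last holds). Time passes only in rows, so rows that do not move let the fingers close. It gives the time, the measured TCP pose, the force and the opening at its end, in the units of the state.
- manip.read_state(): the state, without advancing time (a new reading comes with each control period).
- manip.grab_frame(name): name is "side" or "top"; returns the picture (420x560x3 uint8, red, green, blue); there is no depth.
- manip.calibration(name): a dict with "camera_matrix" (3x3 intrinsics, pixels), "world_to_cam" (4x4, takes a point from world to camera coordinates). Camera axes: x right, y down, z forward; pixel columns grow to the right and rows downward; lengths in m; the calibration is good to about 2 mm. A picture is of the moment at which its call begins. calibration takes no time and is no camera call.
- manip.close_job(): hands the job in, once; it reports no verdict.
Trained networks look in the newest picture that a camera, given by its name, has taken for a name from the list of things; names that differ only in an ending like _2 or _b are one class to them, and where a whole thing is asked for, a point or a joint stands for the part that bears it (a point fixed in the world has none). Each returns a list of dicts, best first, with "score" (0 to 1); they miss things now and then, are a little off and sometimes report something else, mostly with a low value. They report only what shows in the picture. A call takes as long as a camera call. They do not tell look-alikes from the thing itself.
- manip.find_in(camera, label): "point" ([row, column] in pixels, amid what is visible of it).
- manip.outline_of(camera, label): "region" (420x560 bool, what is visible of it) and "point" ([row, column] in pixels, amid what is visible of it).
- manip.place_of(camera, label): "point" ([row, column] in pixels: a listed point, or the origin of a listed thing).
The state is a dict: "clock": time; "joint_pos": joint angles; "joint_velocities": joint speeds; "effort": joint torques, N m; "eef_pos": TCP position; "eef_rot": TCP orientation; "ft_force": force on the tool from outside, world axes, zero at the start; "torque": the same for the moment, N m; "grip_width": finger opening in m.
Only numpy, scipy, OpenCV 4.12 (cv2) and the standard library are available. Lean on these libraries where they do the work, as an engineer would, in place of code of your own. Each camera call takes 0.05 s, during which the arm holds its last target.

## Working session

There is one attempt and no reset: what is moved stays moved. The work goes in short steps, Python scripts to look and compute and a tool call to move; the robot and the scene stay as the last step left them, time stands still between calls to the robot, and variables do not carry over. Pictures are saved under pics/ and viewed, and the job is handed in when it is done.

Besides the shell and the picture viewer there is one more tool, called after "Request:" by a JSON object that holds its "method" and its "body". move_arm: Moves the arm, as the interface text tells. Its arguments: {"type":"object","properties":{"deltas":{"type":"array"},"newtons":{"type":"number"}},"required":["deltas"]}

```bash
mkdir -p pics; ls
cat > h.py <<'E'
import numpy as np, cv2
from workcell import manip
def save(n,f):
    im=manip.grab_frame(n); cv2.imwrite(f'pics/{f}.png',im[:,:,::-1]); return im
E
python3 - <<'E'
from h import *
for c in('side','top'):
    save(c,c+'0'); 
    k=manip.calibration(c); print(c,np.round(k['camera_matrix'],1).tolist(),np.round(k['world_to_cam'],4).tolist())
    for l in ('bar','jig','stop','bar_center','cradle_axis','stop_face','brass_stub'):
        f=manip.place_of(c,l); print(l,[(np.round(d['point'],1).tolist(),round(d['score'],2)) for d in f])
print(manip.read_state())
E
```

```text
pics
side [[464.6, 0.0, 274.1], [0.0, 464.6, 207.8], [0.0, 0.0, 1.0]] [[-0.7882, -0.6153, 0.0067, 0.4456], [-0.394, 0.4964, -0.7735, 0.2875], [0.4727, -0.6124, -0.6337, 0.9219], [0.0, 0.0, 0.0, 1.0]]
bar [([226.5, 331.5], 0.98), ([179.6, 315.8], 0.92), ([195.1, 306.5], 0.7)]
jig [([272.7, 252.0], 0.97)]
stop [([282.2, 224.0], 0.94), ([194.8, 303.9], 0.27)]
bar_center [([155.1, 340.0], 0.96), ([159.0, 321.1], 0.94), ([174.1, 306.4], 0.78), ([202.8, 332.1], 0.68)]
cradle_axis [([254.9, 249.3], 0.67)]
stop_face [([269.1, 217.6], 0.8)]
brass_stub [([207.7, 347.1], 0.55)]
top [[515.6, 0.0, 277.9], [0.0, 515.6, 208.7], [0.0, 0.0, 1.0]] [[-0.0177, -0.9997, -0.0174, 0.0136], [-0.9987, 0.0185, -0.0466, 0.5553], [0.0469, 0.0165, -0.9988, 1.568], [0.0, 0.0, 0.0, 1.0]]
bar [([187.7, 360.0], 0.63), ([197.0, 338.5], 0.52), ([238.7, 318.6], 0.42)]
jig [([216.3, 237.2], 0.57), ([218.3, 234.1], 0.51)]
stop [([215.3, 211.2], 0.63), ([194.7, 338.5], 0.22)]
bar_center [([193.2, 343.4], 0.72), ([189.6, 368.1], 0.53), ([239.5, 320.5], 0.52), ([196.8, 383.9], 0.49)]
cradle_axis [([218.9, 234.1], 0.98)]
stop_face []
brass_stub [([232.8, 350.2], 0.68)]
{'clock': 0.8, 'joint_pos': array([-1.42825824e+00,  3.80579446e-01,  1.29741556e+00,  2.05867042e-05,
        1.46360696e+00, -2.15297561e-01]), 'joint_velocities': array([-0.0006777 ,  0.00074956,  0.00031498,  0.0006686 ,  0.00033333,
        0.00141299]), 'effort': array([-1.24805229e-03, -4.37772453e+01, -2.24724019e+01,  7.13020982e-02,
        3.13325983e-02, -4.09635803e-06]), 'eef_pos': array([ 0.19263641, -0.51513303,  0.23875419]), 'eef_rot': array([-3.14158793e+00, -2.19851873e-05,  3.57833441e-01]), 'ft_force': array([-0.11157092,  0.53281542,  0.91629159]), 'torque': array([-0.01696316, -0.01390759,  0.0113047 ]), 'grip_width': 0.08769438761310477}
```

Run:
```python
import cv2
for c in('side','top'):
    im=cv2.imread(f'pics/{c}0.png'); 
    a=im[100:340,160:440]; cv2.imwrite(f'pics/{c}0z.png',cv2.resize(a,None,fx=2.5,fy=2.5,interpolation=cv2.INTER_CUBIC))
```

```text
(no output)
```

View pics/side0.png

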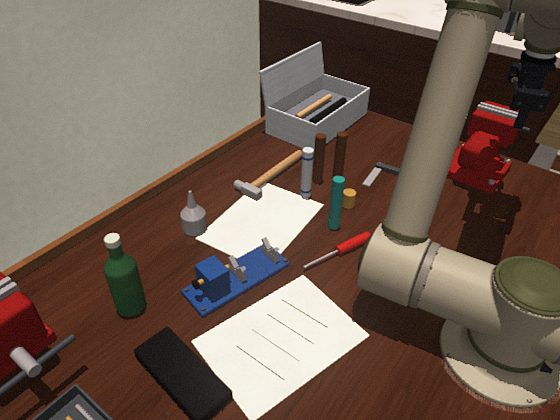

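View pics/top0.png

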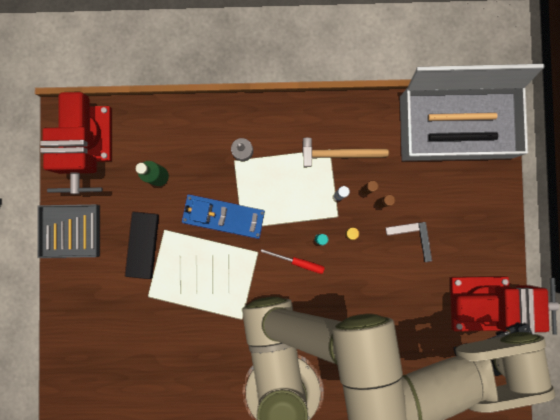

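```bash
sleep 0.1
```

```text
(no output)
```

View pics/side0z.png

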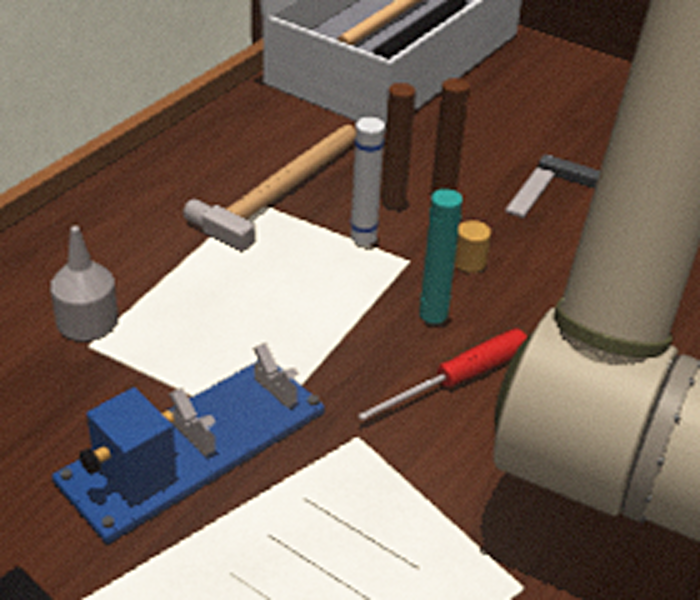

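View pics/top0z.png

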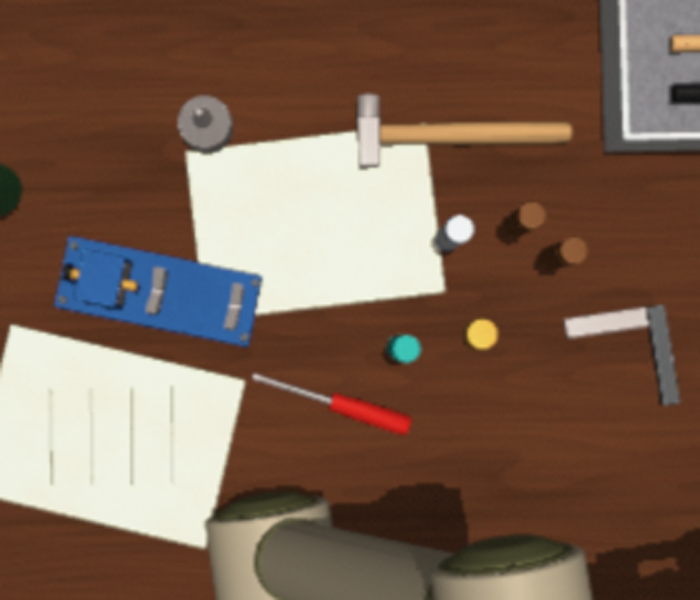

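The side view shows the silver bar with blue bands at about (row 150–196, col 307). The turquoise and brown look-alikes are beside it. The jig is at around (275, 240), with its stop on the left. In the top view the bar's end is at (192, 344), and the jig runs from (206, 184) to (224, 262).

```bash
cat >> h.py <<'E'
K={c:manip.calibration(c) for c in('side','top')}
def P(c): return np.array(K[c]['camera_matrix'])@np.array(K[c]['world_to_cam'])[:3]
def tri(s,t): # (row,col) each
    X=cv2.triangulatePoints(P('side'),P('top'),np.float64([s[1],s[0]]),np.float64([t[1],t[0]]));return (X[:3]/X[3]).ravel()
def proj(c,X):
    q=P(c)@np.r_[X,1]; return np.round(q[[1,0]]/q[2],1)
def onz(c,p,z):
    M=P(c); A=M[:,[0,1]]; H=np.c_[A,M[:,2]*z+M[:,3]]; q=np.linalg.inv(H)@[p[1],p[0],1]; return q[:2]/q[2]
E
python3 - <<'E'
from h import *
for l in ('bar','jig','stop','plunger'):
  for c in('side','top'):
    for d in manip.outline_of(c,l):
        r=d['region']; ys,xs=np.nonzero(r); print(c,l,round(d['score'],2),np.round(d['point'],1),(ys.min(),ys.max(),xs.min(),xs.max()),r.sum())
print('bar top',tri((150.4,308),(191.6,344)))
print('bar base side',onz('side',(196,306.5),0))
c=tri((254.9,249.3),(218.9,234.1));print('cradle',c)
print('cradle z.055', onz('side',(254.9,249.3),.055),onz('top',(218.9,234.1),.055))
print('stopface z.055', onz('side',(269.1,217.6),.055))
print('jig',onz('side',(272.7,252),0),onz('top',(216.3,237.2),0))
# jig plate corners from top zoom, z=.012
for q in [(70,238),(261,275),(249,346),(55,306)]: print('corner',onz('top',(q[1]/2.5+100,q[0]/2.5+160),.012))
for q in [(53,478),(108,540),(324,405)]: print('cornerS',onz('side',(q[1]/2.5+100,q[0]/2.5+160),.012))
E
```

```text
side bar 0.88 [169.8 308. ] (np.int64(146), np.int64(197), np.int64(300), np.int64(313)) 580
side bar 0.87 [158.7 317. ] (np.int64(134), np.int64(182), np.int64(313), np.int64(325)) 479
side bar 0.78 [151.5 339.7] (np.int64(131), np.int64(175), np.int64(333), np.int64(347)) 469
side bar 0.74 [202.7 336.8] (np.int64(175), np.int64(228), np.int64(328), np.int64(343)) 612
side bar 0.46 [241.7 351. ] (np.int64(232), np.int64(266), np.int64(305), np.int64(369)) 399
side bar 0.34 [277.1 229.9] (np.int64(237), np.int64(316), np.int64(181), np.int64(289)) 4007
top bar 0.61 [185.  368.5] (np.int64(181), np.int64(194), np.int64(360), np.int64(377)) 171
top bar 0.48 [202.2 383.5] (np.int64(195), np.int64(208), np.int64(375), np.int64(394)) 198
top bar 0.47 [194.9 343.2] (np.int64(186), np.int64(199), np.int64(334), np.int64(348)) 146
top bar 0.4 [236.1 320.3] (np.int64(234), np.int64(244), np.int64(315), np.int64(326)) 107
side jig 0.62 [276.2 230.3] (np.int64(237), np.int64(316), np.int64(182), np.int64(289)) 3913
top jig 0.62 [212.  224.6] (np.int64(195), np.int64(237), np.int64(181), np.int6
[... 378 characters left out ...]
(228)) 87
top plunger 0.63 [209.5 185.5] (np.int64(207), np.int64(214), np.int64(186), np.int64(212)) 17
top plunger 0.39 [175.3 152.4] (np.int64(161), np.int64(185), np.int64(135), np.int64(168)) 604
bar top [ 0.5951395  -0.18444663  0.14550478]
bar base side [ 0.58894097 -0.17871021]
cradle [0.52753255 0.13588685 0.05154443]
cradle z.055 [0.52766437 0.13996948] [0.52557901 0.13413027]
stopface z.055 [0.55376563 0.21625201]
jig [0.52164504 0.13964821] [0.53503549 0.13001902]
corner [0.60245559 0.27979462]
corner [0.55244834 0.04498338]
corner [0.46567199 0.06112634]
corner [0.51897365 0.29910205]
cornerS [0.60114739 0.28662665]
cornerS [0.51567358 0.30464393]
cornerS [0.46674724 0.06707887]
```

Request:
{"method": "move_arm", "body": {"deltas": [[[0,0,0],-0.143,0],[[0,0,0],-0.143,0],[[0,0,0],-0.143,0],[[0,0,0],-0.143,0],[[0,0,0],-0.143,0],[[0,0,0],-0.143,0],[[0,0,0],-0.143,0],[[0,0,0],0,0]], "newtons": 10}}

```text
clock: 2.0
eef_pos: [0.1926, -0.5152, 0.2388]
eef_rot: [3.142, 0.0, 1.398]
ft_force: [-0.2, -0.2, -0.4]
grip_width: 0.088
```

```bash
cat >> h.py <<'E'
def go(X,yaw=None):
    s=manip.read_state(); p=s['eef_pos']; y=s['eef_rot'][2]; d=np.array(X)-p
    c,n=np.cos(y),np.sin(y)
    print('t',round(s['clock'],2),'pos',np.round(p,4),'rot',np.round(s['eef_rot'],3),'F',np.round(s['ft_force'],1),'w',round(s['grip_width'],4))
    print('tool shift mm',np.round(1000*np.array([c*d[0]+n*d[1],n*d[0]-c*d[1],-d[2]]),1), 'turn',None if yaw is None else round(y-yaw,3))
E
python3 - <<'E'
from h import *
go([.594,-.183,.239],1.36)
print('teal',onz('top',(239,322),.15),'hammer',onz('top',(138,307),.02),onz('top',(166,307),.02))
E
```

```text
t 2.0 pos [ 0.1926 -0.5152  0.2388] rot [3.142 0.    1.398] F [-0.2 -0.2 -0.4] w 0.088
tool shift mm [ 3.961e+02  3.384e+02 -2.000e-01] turn 0.038
teal [ 0.46230988 -0.12029716] hammer [ 0.77089161 -0.08984637] [ 0.68452282 -0.08808818]
```

Request:
{"method": "move_arm", "body": {"deltas": [[[33,28,0],0.038,0],[[33,28,0],0,0],[[33,28,0],0,0],[[33,28,0],0,0],[[33,28,0],0,0],[[33,28,0],0,0],[[33,28,0],0,0],[[33,28,0],0,0],[[33,28,0],0,0],[[33,28,0],0,0],[[20,20,0],0,0],[[0,0,0],0,0]]}}

```text
clock: 3.2
eef_pos: [0.5784, -0.2329, 0.238]
eef_rot: [3.14, 0.001, 1.301]
ft_force: [-0.7, -0.7, 0.5]
grip_width: 0.0883
```

Run:
```python
from h import *
go([.594,-.183,.239],1.36)
save('top','top1');save('side','side1')
```

```text
t 3.2 pos [ 0.5784 -0.2329  0.238 ] rot [3.140e+00 1.000e-03 1.301e+00] F [-0.7 -0.7  0.5] w 0.0883
tool shift mm [52.3  1.7 -1. ] turn -0.059
```

View pics/side1.png

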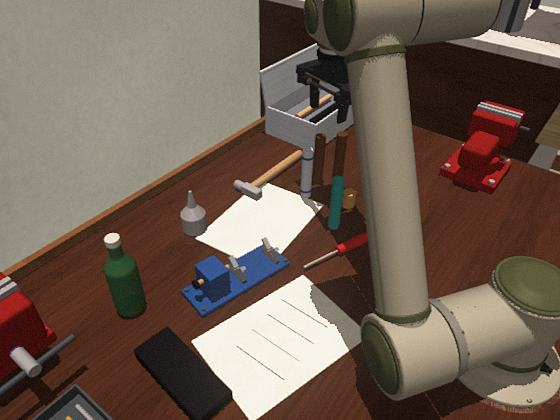

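View pics/top1.png

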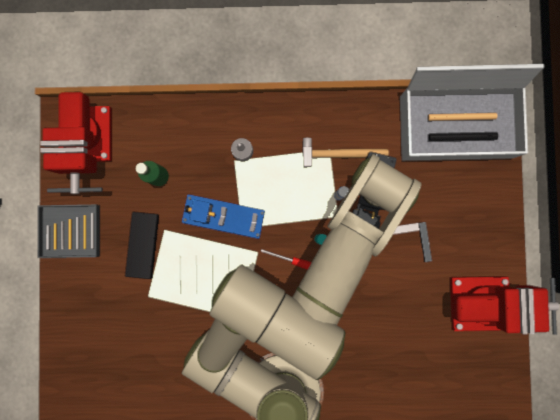

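The gripper hovers about 5 cm to the right of the bar (side view: fingers near (90, 325)), and nothing has been disturbed.

Request:
{"method": "move_arm", "body": {"deltas": [[[26,1,0],-0.03,0],[[26,1,0],-0.02,0],[[0,0,0],0,0],[[0,0,0],0,0]]}}

```text
clock: 3.7
eef_pos: [0.5881, -0.1886, 0.2386]
eef_rot: [-3.141, 0.003, 1.338]
ft_force: [0.1, -0.6, 0.6]
grip_width: 0.0876
```

Run:
```python
from h import *
go([.594,-.183,.098],1.36)
save('top','top2');im=save('side','side2')
cv2.imwrite('pics/side2z.png',cv2.resize(im[40:240,220:420,::-1],None,fx=3,fy=3))
print(proj('side',manip.read_state()['eef_pos']),proj('side',[.594,-.183,.15]))
```

```text
t 3.7 pos [ 0.5881 -0.1886  0.2386] rot [-3.141e+00  3.000e-03  1.338e+00] F [ 0.1 -0.6  0.6] w 0.0876
tool shift mm [  6.9   4.5 140.6] turn -0.022
[119.  313.9] [149.4 308.8]
```

View pics/side2z.png

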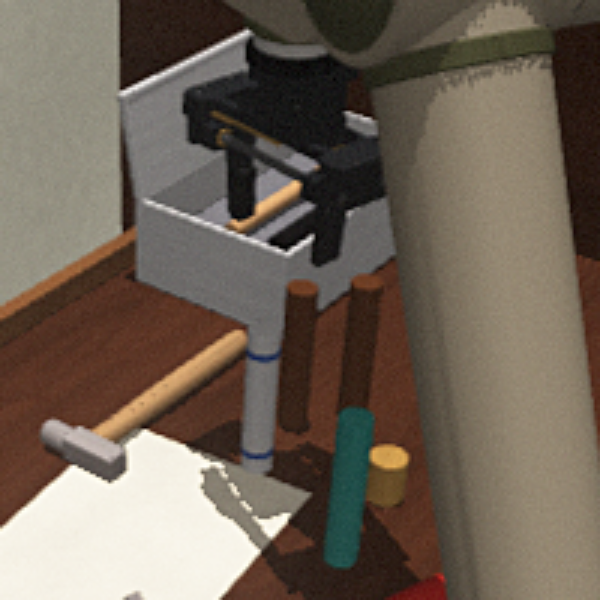

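Request:
{"method": "move_arm", "body": {"deltas": [[[6,4,0],-0.02,0],[[1,1,25],0,0],[[0,0,30],0,0],[[0,0,30],0,0],[[0,0,30],0,0],[[0,0,15],0,0],[[0,0,0],0,0],[[0,0,0],0,0]]}}

```text
clock: 4.6
eef_pos: [0.5958, -0.1886, 0.1055]
eef_rot: [3.137, 0.004, 1.355]
ft_force: [-0.1, 0.7, 1.5]
grip_width: 0.0882
```

Run:
```python
from h import *
go([.594,-.183,.098],1.36)
im=save('side','side3')
cv2.imwrite('pics/side3z.png',cv2.resize(im[40:240,220:420,::-1],None,fx=3,fy=3))
```

```text
t 4.6 pos [ 0.5958 -0.1886  0.1055] rot [3.137 0.004 1.355] F [-0.1  0.7  1.5] w 0.0882
tool shift mm [ 5.1 -3.   7.5] turn -0.005
```

View pics/side3z.png

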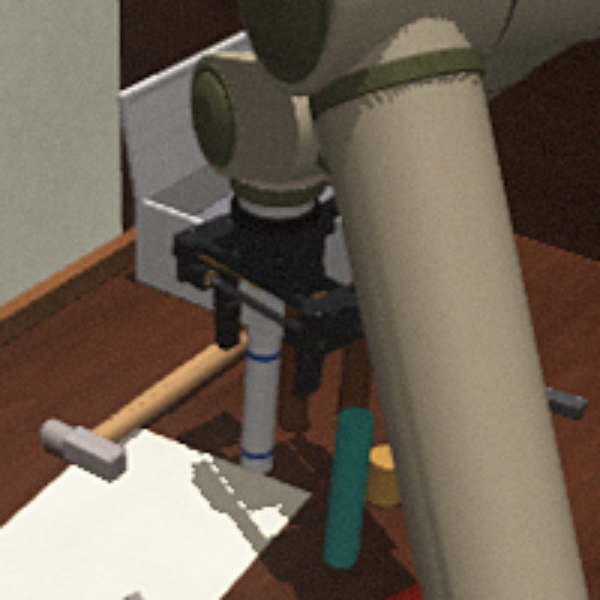

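The fingers straddle the bar near the top band.

Request:
{"method": "move_arm", "body": {"deltas": [[[5,-2,4],0,0],[[0,0,0],0,0],[[0,0,0],0,0.5],[[0,0,0],0,0.8],[[0,0,0],0,1],[[0,0,0],0,1],[[0,0,0],0,1]], "newtons": 15}}

```text
clock: 5.35
eef_pos: [0.5962, -0.1834, 0.105]
eef_rot: [3.131, 0.006, 1.355]
ft_force: [-0.4, -0.4, 0.6]
grip_width: 0.0502
```

Run:
```python
from h import *
go([.594,-.183,.098],1.36)
im=save('side','side4')
cv2.imwrite('pics/side4z.png',cv2.resize(im[40:240,220:420,::-1],None,fx=3,fy=3))
```

```text
t 5.35 pos [ 0.5962 -0.1834  0.105 ] rot [3.131 0.006 1.355] F [-0.4 -0.4  0.6] w 0.0502
tool shift mm [-0.1 -2.3  7. ] turn -0.005
```

View pics/side4z.png

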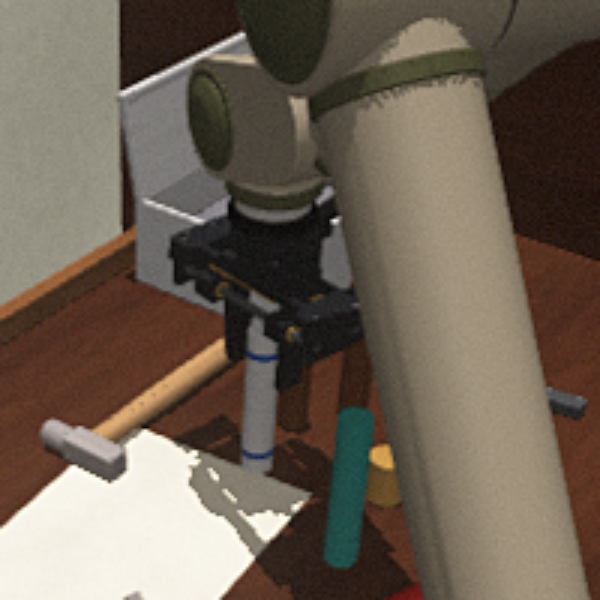

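Request:
{"method": "move_arm", "body": {"deltas": [[[0,-1,6],0,0.5],[[0,-1,3],0,0.5],[[0,0,0],0,1],[[0,0,0],0,1],[[0,0,0],0,1],[[0,0,0],0,1],[[0,0,0],0,1]], "newtons": 15}}

```text
clock: 6.1
eef_pos: [0.5942, -0.1831, 0.0947]
eef_rot: [3.131, 0.006, 1.355]
ft_force: [1.2, -0.8, -0.3]
grip_width: 0.0294
```

Run:
```python
from h import *
go([.565,-.125,.12],1.36)
im=save('side','side5')
cv2.imwrite('pics/side5z.png',cv2.resize(im[40:240,220:420,::-1],None,fx=3,fy=3))
```

```text
t 6.1 pos [ 0.5942 -0.1831  0.0947] rot [3.131 0.006 1.355] F [ 1.2 -0.8 -0.3] w 0.0294
tool shift mm [ 50.5 -40.9 -25.3] turn -0.005
```

View pics/side5z.png

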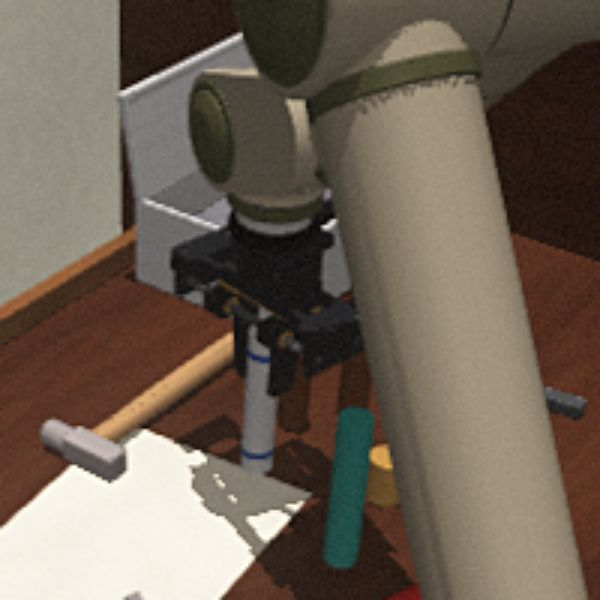

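The bar is gripped: opening 29.4 mm, pads about 114 mm up. Next I lift it slightly and carry it to the clear spot on the paper.

Request:
{"method": "move_arm", "body": {"deltas": [[[0,0,-10],0,1],[[0,0,-12],0,1],[[12,-10,-3],0,1],[[14,-11,0],0,1],[[14,-11,0],0,1],[[10,-8,0],0,1],[[0,0,0],0,1],[[0,0,0],0,1]], "newtons": 30}}

```text
clock: 6.95
eef_pos: [0.562, -0.1199, 0.1224]
eef_rot: [3.133, 0.005, 1.356]
ft_force: [0.4, 0.6, -2.6]
grip_width: 0.0289
```

Run:
```python
from h import *
go([.565,-.125,.096],1.36)
im=save('side','side6')
cv2.imwrite('pics/side6z.png',cv2.resize(im[40:240,220:420,::-1],None,fx=3,fy=3))
```

```text
t 6.95 pos [ 0.562  -0.1199  0.1224] rot [3.133 0.005 1.356] F [ 0.4  0.6 -2.6] w 0.0289
tool shift mm [-4.3  4.1 26.4] turn -0.004
```

View pics/side6z.png

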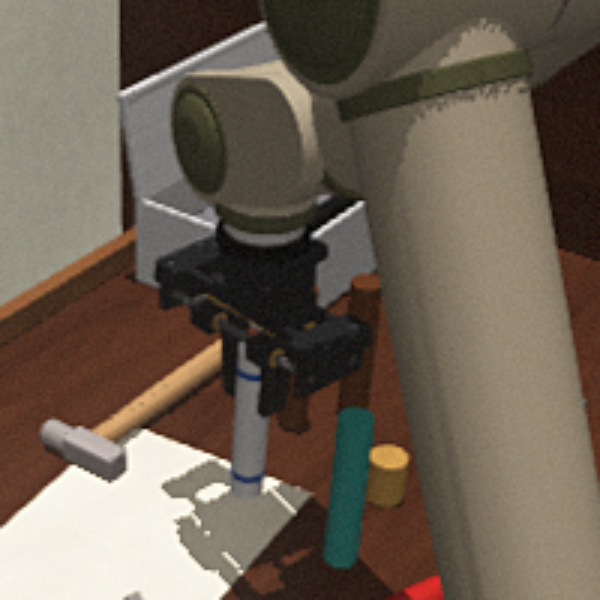

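Request:
{"method": "move_arm", "body": {"deltas": [[[0,0,10],0,1],[[0,0,10],0,1],[[0,0,4],0,1],[[0,0,1],0,1],[[0,0,0],0,1],[[0,0,0],0,1]]}}

```text
clock: 7.6
eef_pos: [0.5629, -0.122, 0.0947]
eef_rot: [3.133, 0.005, 1.354]
ft_force: [-0.5, 0.8, -1.5]
grip_width: 0.0291
```

Run:
```python
from h import *
go([.562,-.12,.0947],1.36)
for a in range(0,90,10):
    t=np.radians(a); print(a,np.round([15-15*np.cos(t)+114*np.sin(t),114*np.cos(t)+15*np.sin(t)-114],1))
```

```text
t 7.6 pos [ 0.5629 -0.122   0.0947] rot [3.133 0.005 1.354] F [-0.5  0.8 -1.5] w 0.0291
tool shift mm [ 1.8 -1.3 -0. ] turn -0.006
0 [0. 0.]
10 [20.   0.9]
20 [39.9 -1.7]
30 [59.  -7.8]
40 [ 76.8 -17. ]
50 [ 92.7 -29.2]
60 [106.2 -44. ]
70 [117.  -60.9]
80 [124.7 -79.4]
```

Request:
{"method": "move_arm", "body": {"deltas": [[[0,0,0],0,1],[[0,0,0],0,1],[[8,0,0],0,1],[[10,0,0],0,1],[[10,0,1],0,1],[[10,0,2],0,1],[[10,0,3],0,1],[[0,0,0],0,1]], "newtons": 5}}

```text
clock: 8.4
eef_pos: [0.574, -0.0702, 0.0888]
eef_rot: [3.132, 0.005, 1.354]
ft_force: [-1.8, 1.0, -0.2]
grip_width: 0.03
```

Run:
```python
from h import *
go([.562,-.12,.0947],1.36)
im=save('side','side7')
cv2.imwrite('pics/side7z.png',cv2.resize(im[40:240,220:420,::-1],None,fx=3,fy=3))
```

```text
t 8.4 pos [ 0.574  -0.0702  0.0888] rot [3.132 0.005 1.354] F [-1.8  1.  -0.2] w 0.03
tool shift mm [-51.2  -1.   -5.9] turn -0.006
```

View pics/side7z.png

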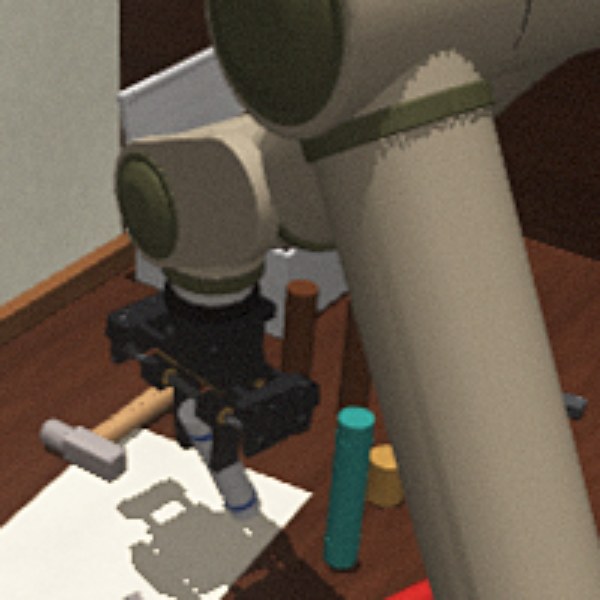

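The bar is tilting as planned: its foot is at about (208, 300) and its top leans towards the jig.

Request:
{"method": "move_arm", "body": {"deltas": [[[9,0,3],0,1],[[9,0,5],0,1],[[9,0,6],0,1],[[8,0,8],0,1],[[8,0,8],0,1],[[7,0,9],0,1],[[0,0,0],0,1]], "newtons": 5}}

```text
clock: 9.15
eef_pos: [0.5866, -0.0178, 0.0453]
eef_rot: [3.131, 0.005, 1.354]
ft_force: [0.4, 0.2, -1.5]
grip_width: 0.0291
```

Run:
```python
from h import *
go([.562,-.12,.0947],1.36)
im=save('side','side8')
cv2.imwrite('pics/side8z.png',cv2.resize(im[40:240,220:420,::-1],None,fx=3,fy=3))
```

```text
t 9.15 pos [ 0.5866 -0.0178  0.0453] rot [3.131 0.005 1.354] F [ 0.4  0.2 -1.5] w 0.0291
tool shift mm [-105.1   -2.1  -49.4] turn -0.006
```

View pics/side8z.png

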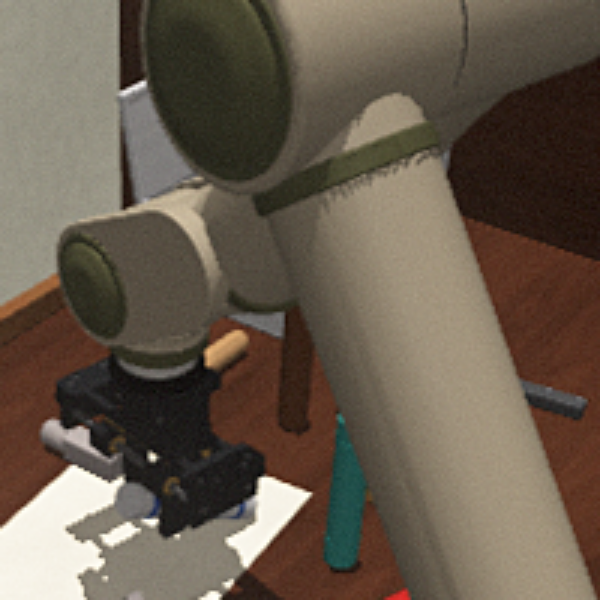

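Request:
{"method": "move_arm", "body": {"deltas": [[[5,0,9],0,1],[[5,0,9],0,1],[[4,0,9],0,1],[[2,0,7],0,1],[[1,0,4],0,1],[[0,0,0],0,1],[[0,0,0],0,1]], "newtons": 5}}

```text
clock: 9.9
eef_pos: [0.5909, -0.0015, 0.004]
eef_rot: [3.132, 0.005, 1.352]
ft_force: [0.2, 0.9, -3.2]
grip_width: 0.0294
```

Run:
```python
from h import *
go([.562,-.12,.0035],1.36)
im=save('side','side9')
cv2.imwrite('pics/side9z.png',cv2.resize(im[100:300,180:380,::-1],None,fx=3,fy=3))
save('top','top9')
```

```text
t 9.9 pos [ 0.5909 -0.0015  0.004 ] rot [3.132 0.005 1.352] F [ 0.2  0.9 -3.2] w 0.0294
tool shift mm [-122.    -2.6    0.5] turn -0.008
```

View pics/side9z.png

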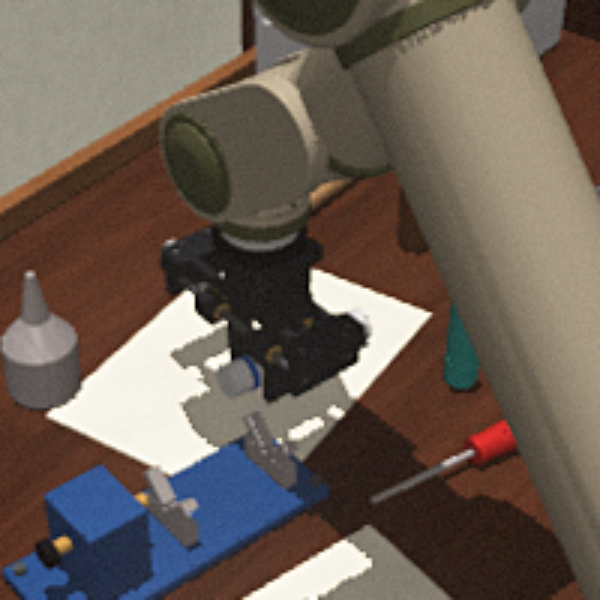

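View pics/top9.png

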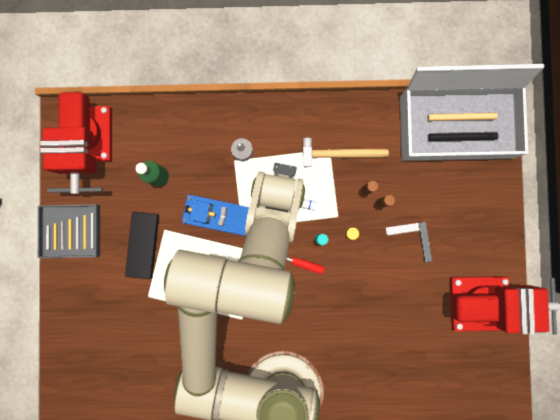

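The bar now lies almost level in the fingers, with its plunger end at about (225, 260) in the side view. I tighten the grip and lift.

Request:
{"method": "move_arm", "body": {"deltas": [[[0,0,0],0,1],[[0,0,0],0,1],[[0,0,-10],0,1],[[0,0,-15],0,1],[[0,0,-20],0,1],[[0,0,-20],0,1],[[0,0,-20],0,1],[[0,0,-20],0,1],[[0,0,-10],0,1],[[0,0,0],0,1],[[0,0,0],0,1]], "newtons": 55}}

```text
clock: 11.1
eef_pos: [0.5893, -0.0012, 0.1279]
eef_rot: [3.129, 0.005, 1.351]
ft_force: [-0.4, 0.9, -4.4]
grip_width: 0.0278
```

Run:
```python
from h import *
# cradle axis target for grasp at jig x=+9
o=np.array([.527,.136]); a=1.358
g=o+.010*np.array([np.cos(a),np.sin(a)]); print(g)
go([*g,.115],1.358)
im=save('side','side10')
cv2.imwrite('pics/side10z.png',cv2.resize(im[60:260,180:380,::-1],None,fx=3,fy=3))
im=save('top','top10')
cv2.imwrite('pics/top10z.png',cv2.resize(im[140:260,180:340,::-1],None,fx=4,fy=4))
```

```text
[0.52911194 0.14577444]
t 11.1 pos [ 0.5893 -0.0012  0.1279] rot [3.129 0.005 1.351] F [-0.4  0.9 -4.4] w 0.0278
tool shift mm [130.4 -90.7  12.9] turn -0.007
```

View pics/side10z.png

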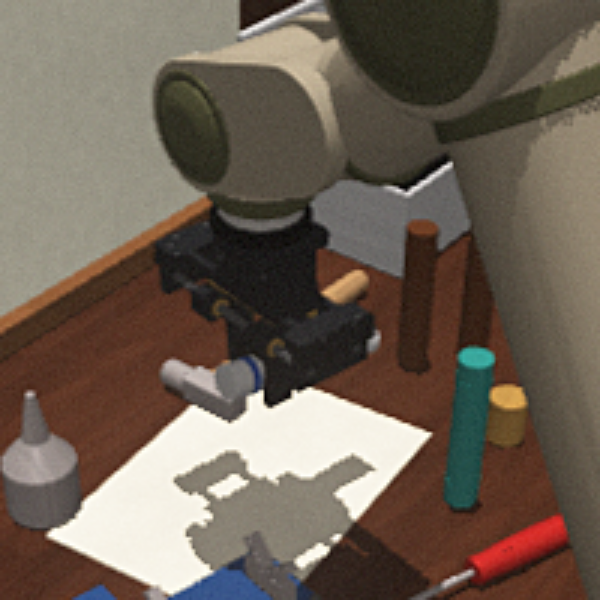

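View pics/top10z.png

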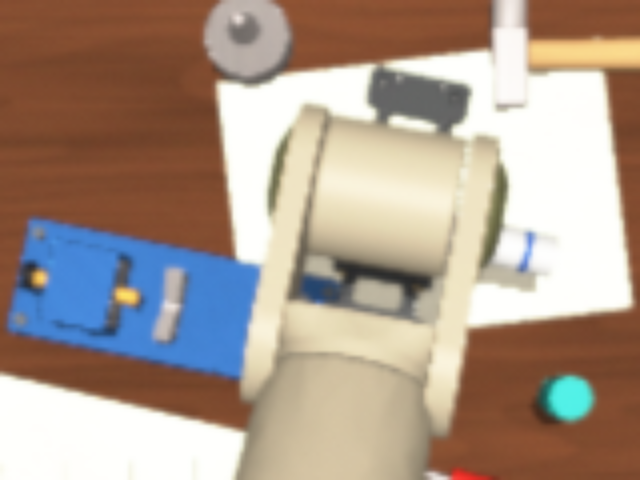

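Run:
```python
from h import *
p=manip.read_state()['eef_pos']+[0,0,.019]; d=np.array([np.cos(1.351),np.sin(1.351),0])
for t in (-6,-3,0,3,6):
    t=np.radians(t); e=d*np.cos(t)+np.array([0,0,np.sin(t)])
    print(np.degrees(t),[proj('side',p+s*e) for s in(.036,-.114)],proj('top',p-.114*e))
print(tri((173.7,304.3),(203.7,317.5)))
```

```text
-6.000000000000001 [array([190.2, 255.1]), array([162.4, 302.4])] [202.3 318.4]
-3.0000000000000004 [array([189.6, 255. ]), array([164.4, 302.5])] [202.5 318.4]
0.0 [array([189., 255.]), array([166.3, 302.4])] [202.6 318.3]
3.0000000000000004 [array([188.3, 255. ]), array([168.3, 302.2])] [202.7 318.1]
6.000000000000001 [array([187.7, 255. ]), array([170.3, 302. ])] [202.8 317.9]
[ 0.5606246  -0.11250585  0.12576517]
```

Run:
```python
import cv2
im=cv2.imread('pics/side10.png'); cv2.imwrite('pics/s10zz.png',cv2.resize(im[160:200,240:320],None,fx=10,fy=10,interpolation=cv2.INTER_CUBIC))
im=cv2.imread('pics/top10.png'); cv2.imwrite('pics/t10zz.png',cv2.resize(im[180:220,290:330],None,fx=12,fy=12,interpolation=cv2.INTER_CUBIC))
```

```text
(no output)
```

View pics/s10zz.png

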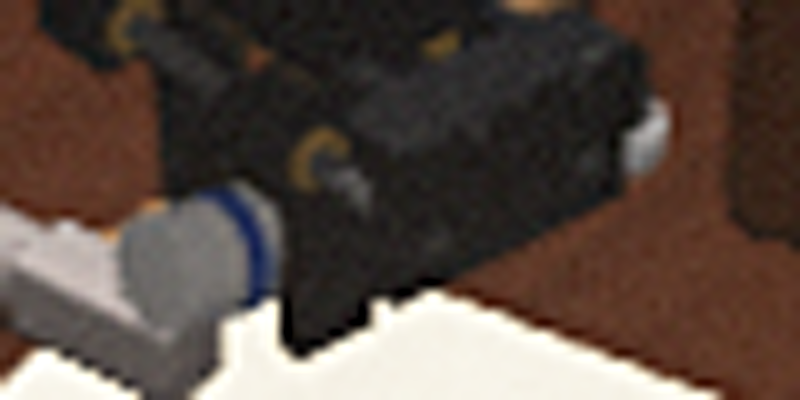

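View pics/t10zz.png

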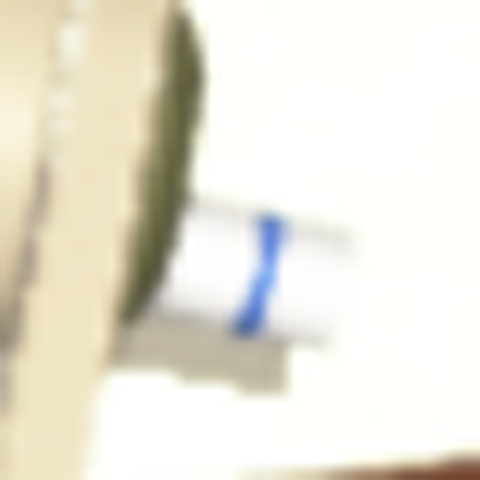

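The side view puts the bar's front end at (186, 257) and its rear end near (172, 304). So the bar is tilted about 6° front-up and held roughly 30–36 mm from its front end. Next I carry it over the cradle.

Request:
{"method": "move_arm", "body": {"deltas": [[[10,-8,0],0,1],[[16,-11,0],0,1],[[16,-11,0],0,1],[[16,-11,0],0,1],[[16,-11,0],0,1],[[16,-11,0],0,1],[[16,-11,0],0,1],[[14,-9,0],0,1],[[8,-4,0],0,1],[[0,0,0],0,1],[[0,0,0],0,1],[[0,0,0],0,1]]}}

```text
clock: 12.4
eef_pos: [0.5228, 0.1533, 0.1185]
eef_rot: [-3.138, 0.007, 1.352]
ft_force: [-0.2, 0.0, -2.8]
grip_width: 0.0283
```

Run:
```python
from h import *
go([.5297,.1487,.1],1.358)
im=save('side','side11')
cv2.imwrite('pics/side11z.png',cv2.resize(im[160:320,160:320,::-1],None,fx=3.7,fy=3.7,interpolation=cv2.INTER_CUBIC))
im=save('top','top11')
cv2.imwrite('pics/top11z.png',cv2.resize(im[160:260,170:310,::-1],None,fx=5,fy=5,interpolation=cv2.INTER_CUBIC))
```

```text
t 12.4 pos [0.5228 0.1533 0.1185] rot [-3.138  0.007  1.352] F [-0.2  0.  -2.8] w 0.0283
tool shift mm [-3.   7.8 18.5] turn -0.006
```

View pics/side11z.png

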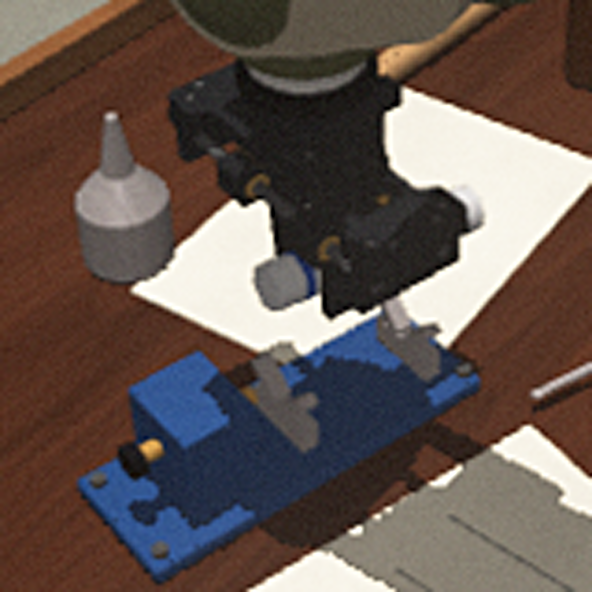

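View pics/top11z.png

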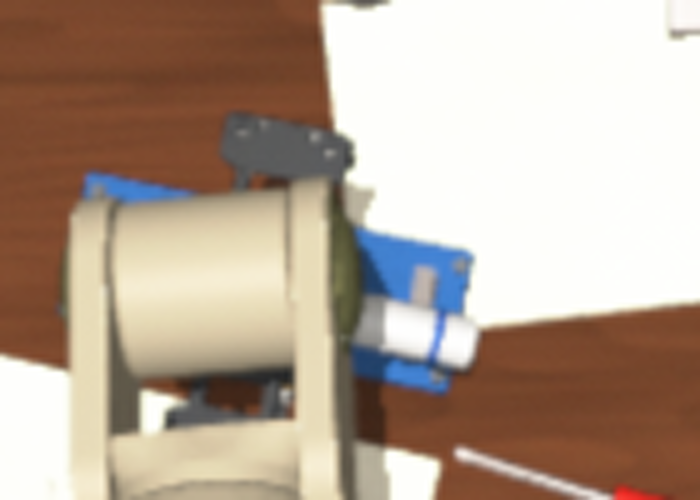

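Request:
{"method": "move_arm", "body": {"deltas": [[[-2,5,4],0,1],[[-1,2,3],0,1],[[0,0,0],0,1],[[0,0,0],0,1]]}}

```text
clock: 12.9
eef_pos: [0.5302, 0.1469, 0.1107]
eef_rot: [-3.138, 0.007, 1.35]
ft_force: [0.9, -0.3, -2.2]
grip_width: 0.0277
```

Run:
```python
from h import *
go([.5297,.1487,.1],1.358)
im=save('side','side12')
cv2.imwrite('pics/side12z.png',cv2.resize(im[180:300,180:320,::-1],None,fx=5,fy=5,interpolation=cv2.INTER_CUBIC))
im=save('top','top12')
cv2.imwrite('pics/top12z.png',cv2.resize(im[190:250,230:290,::-1],None,fx=10,fy=10,interpolation=cv2.INTER_CUBIC))
o=np.array([.527,.136,.055]);d=np.array([np.cos(1.358),np.sin(1.358),0])
print('vee rear/front axis side',proj('side',o-.06*d),proj('side',o+.036*d),'top',proj('top',o-.06*d),proj('top',o+.036*d))
p=manip.read_state()['eef_pos']+[0,0,.019]
for t in (0,6,9):
    t=np.radians(t); e=d*np.cos(t)+np.array([0,0,np.sin(t)])
    print([(proj('side',p+s*e),proj('top',p+s*e)) for s in (.035,-.115)])
```

```text
t 12.9 pos [0.5302 0.1469 0.1107] rot [-3.138  0.007  1.35 ] F [ 0.9 -0.3 -2.2] w 0.0277
tool shift mm [ 1.6 -0.9 10.7] turn -0.008
vee rear/front axis side [242.4 271.1] [261.3 237.8] top [222.3 253.1] [216.1 221.7]
[(array([238.7, 232.1]), array([214.3, 214.8])), (array([210. , 285.7]), array([224.5, 266.5]))]
[(array([237.4, 232.1]), array([214.3, 214.7])), (array([214.1, 285.4]), array([224.5, 266.5]))]
[(array([236.7, 232.2]), array([214.3, 214.7])), (array([216.3, 285.1]), array([224.5, 266.3]))]
```

View pics/side12z.png

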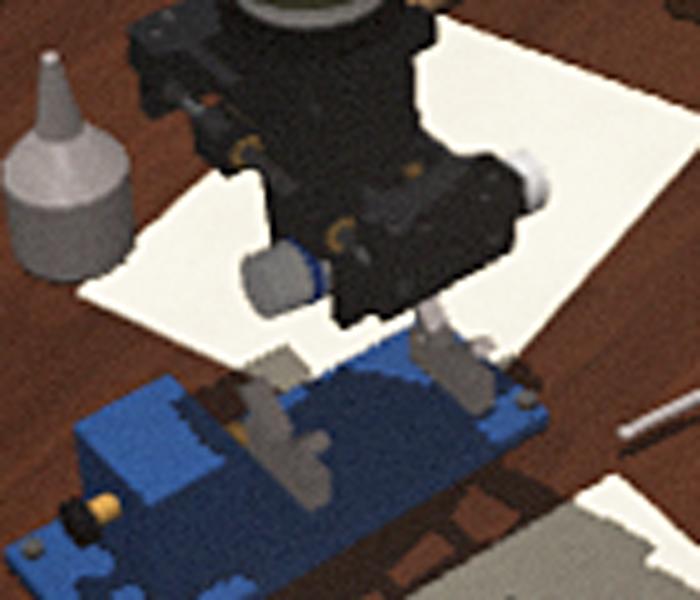

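View pics/top12z.png

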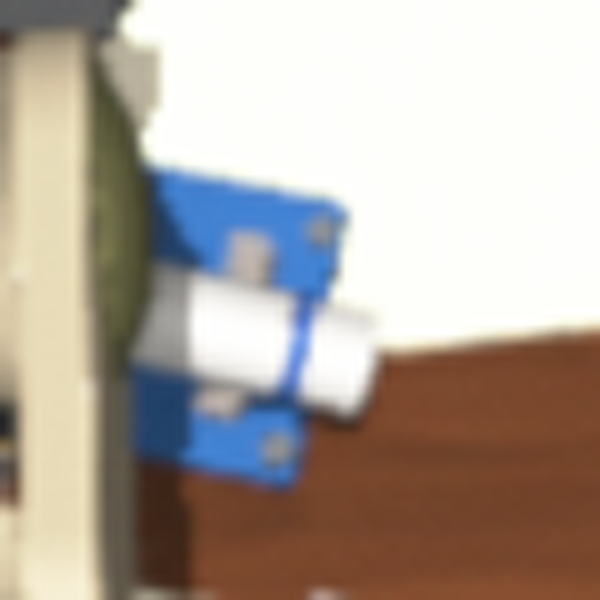

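The bar hangs over the cradle. The front face is at (236.6, 233) in the side view, which matches the prediction, and the top view shows the vee at (222.5, 253.5), which confirms the jig pose. Now I lower it.

Request:
{"method": "move_arm", "body": {"deltas": [[[1,-1,12],0,1],[[0,0,14],0,1],[[0,0,14],0,1],[[0,0,10],0,1],[[0,0,5],0,1],[[0,0,0],0,1],[[0,0,0],0,1]]}}

```text
clock: 13.7
eef_pos: [0.5284, 0.1487, 0.0515]
eef_rot: [-3.138, 0.007, 1.351]
ft_force: [-0.5, 0.6, -3.5]
grip_width: 0.0279
```

Run:
```python
from h import *
go([.5297,.1487,.037],1.358)
im=save('side','side13')
cv2.imwrite('pics/side13z.png',cv2.resize(im[200:320,180:320,::-1],None,fx=5,fy=5,interpolation=cv2.INTER_CUBIC))
im=save('top','top13')
cv2.imwrite('pics/top13z.png',cv2.resize(im[190:250,210:290,::-1],None,fx=9,fy=9,interpolation=cv2.INTER_CUBIC))
```

```text
t 13.7 pos [0.5284 0.1487 0.0515] rot [-3.138  0.007  1.351] F [-0.5  0.6 -3.5] w 0.0279
tool shift mm [ 0.3  1.2 14.5] turn -0.007
```

View pics/side13z.png

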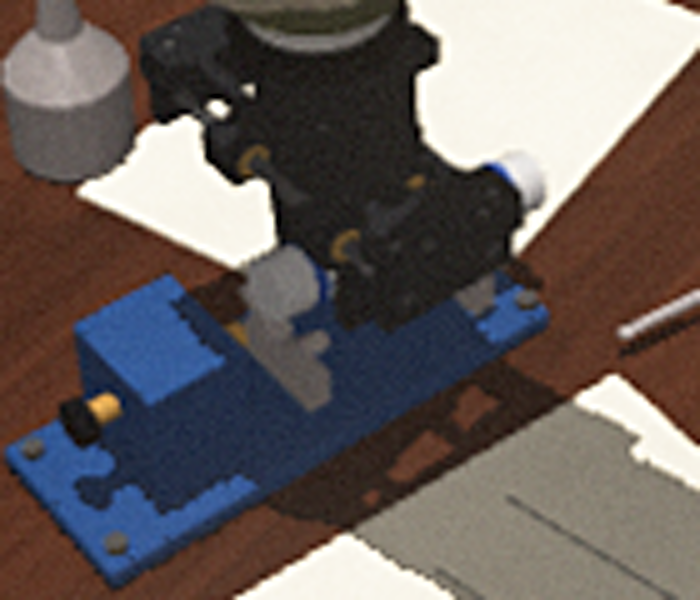

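View pics/top13z.png

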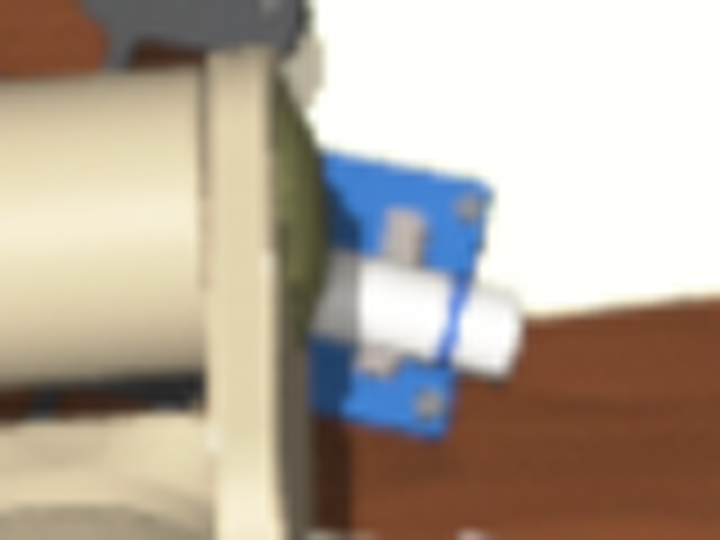

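Request:
{"method": "move_arm", "body": {"deltas": [[[0,1,4],0,1],[[0,0,4],0,1],[[0,0,4],0,1],[[0,0,2],0,1],[[0,0,0],0,1],[[0,0,0],0,1]], "newtons": 12}}

```text
clock: 14.4
eef_pos: [0.5312, 0.1487, 0.0386]
eef_rot: [3.14, 0.005, 1.351]
ft_force: [0.7, 1.1, 0.4]
grip_width: 0.0288
```

Run:
```python
from h import *
go([.5297,.1487,.037],1.358)
im=save('side','side14')
cv2.imwrite('pics/side14z.png',cv2.resize(im[200:320,180:320,::-1],None,fx=5,fy=5,interpolation=cv2.INTER_CUBIC))
im=save('top','top14')
cv2.imwrite('pics/top14z.png',cv2.resize(im[190:250,210:290,::-1],None,fx=9,fy=9,interpolation=cv2.INTER_CUBIC))
```

```text
t 14.4 pos [0.5312 0.1487 0.0386] rot [3.14  0.005 1.351] F [0.7 1.1 0.4] w 0.0288
tool shift mm [-0.4 -1.4  1.6] turn -0.007
```

View pics/side14z.png

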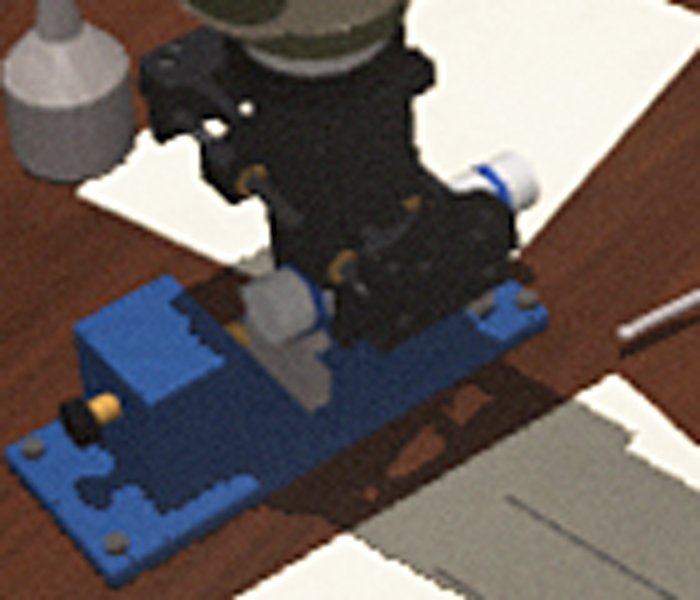

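View pics/top14z.png

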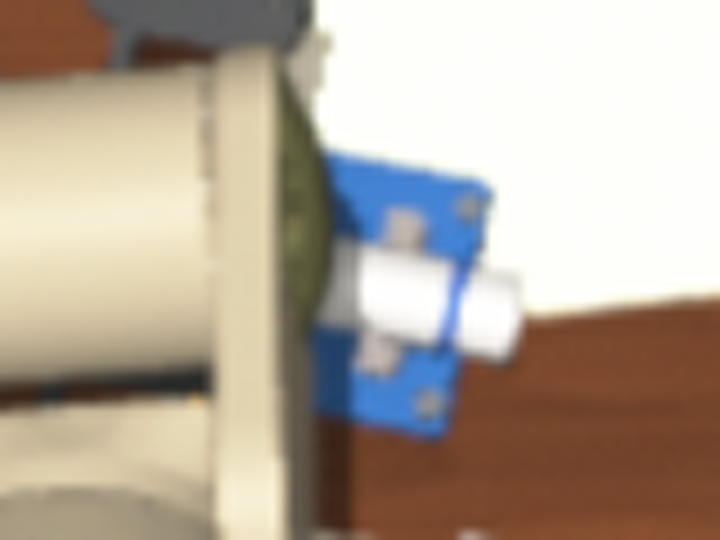

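The bar sits in both vees. The top view shows it centred between the vee arms at (222, 253), and the force is near zero. I release it, let it settle, move back along the bar and regrip.

Request:
{"method": "move_arm", "body": {"deltas": [[[0,0,0],0,0.4],[[0,0,0],0,0.4],[[0,0,0],0,0.4],[[0,-1,0],0,0.4],[[-8,0,0],0,0.4],[[-10,0,0],0,0.4],[[-8,0,0],0,0.4],[[0,0,0],0,0.4],[[0,0,0],0,0.4]]}}

```text
clock: 15.4
eef_pos: [0.5238, 0.1203, 0.0392]
eef_rot: [3.139, 0.006, 1.35]
ft_force: [0.2, 1.0, -0.1]
grip_width: 0.0531
```

Run:
```python
from h import *
a=1.358;o=np.array([.527,.136])-.015*np.array([np.cos(a),np.sin(a)])
go([*o,.037],a)
im=save('side','side15')
cv2.imwrite('pics/side15z.png',cv2.resize(im[200:320,180:320,::-1],None,fx=5,fy=5,interpolation=cv2.INTER_CUBIC))
im=save('top','top15')
cv2.imwrite('pics/top15z.png',cv2.resize(im[190:250,210:290,::-1],None,fx=9,fy=9,interpolation=cv2.INTER_CUBIC))
```

```text
t 15.4 pos [0.5238 0.1203 0.0392] rot [3.139 0.006 1.35 ] F [ 0.2  1.  -0.1] w 0.0531
tool shift mm [ 1.  -0.2  2.2] turn -0.008
```

View pics/side15z.png

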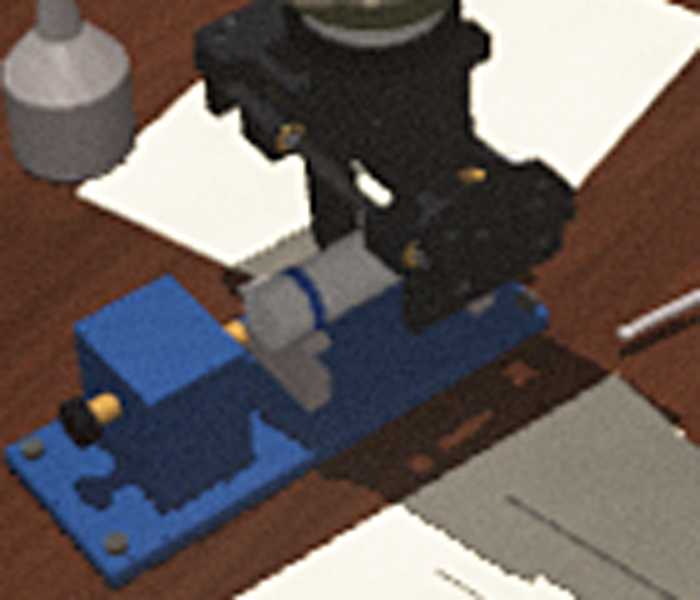

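View pics/top15z.png

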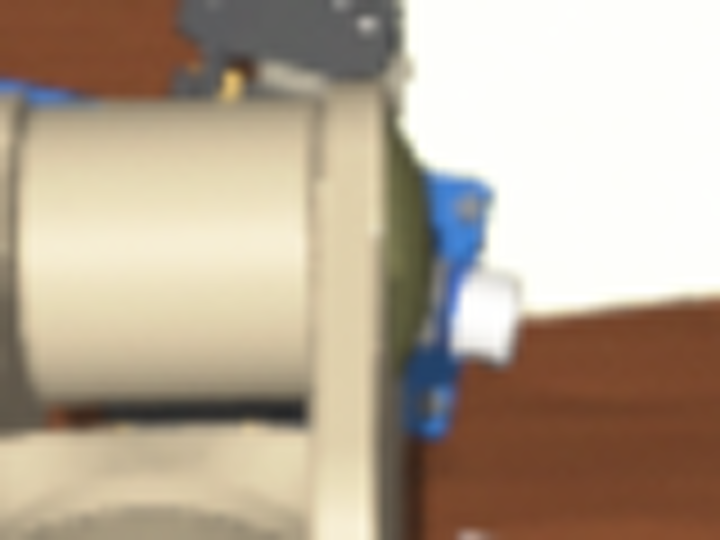

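Run:
```python
from h import *
a=1.358;d=np.array([np.cos(a),np.sin(a)])
r=onz('top',(225.3,267),.06)-[.527,.136]; print('rear in jig',r@d, r@[-d[1],d[0]])
q=onz('side',(200+315/5,180+270/5),.055)-[.527,.136]; print('front in jig',q@d)
```

```text
rear in jig -0.10251587717931426 0.000736453831159653
front in jig 0.0455848132780575
```

Request:
{"method": "move_arm", "body": {"deltas": [[[0,0,1],0,0.7],[[0,0,0],0,1],[[0,0,0],0,1],[[0,0,0],0,1],[[0,0,0],0,1],[[0,0,0],0,1]], "newtons": 55}}

```text
clock: 16.1
eef_pos: [0.5251, 0.121, 0.0383]
eef_rot: [3.136, 0.005, 1.352]
ft_force: [1.6, -0.8, 0.1]
grip_width: 0.0283
```

The bar's middle is at x ≈ −28 mm (rear −102.5, front +45.6), so it needs about 28 mm of travel. I start pushing.

Request:
{"method": "move_arm", "body": {"deltas": [[[4,0,0],0,1],[[4,0,0],0,1],[[3,0,0],0,1],[[3,0,0],0,1],[[0,0,0],0,1]]}}

```text
clock: 16.6
eef_pos: [0.5284, 0.1351, 0.0382]
eef_rot: [3.136, 0.007, 1.352]
ft_force: [1.7, -2.6, 0.8]
grip_width: 0.0284
```

Run:
```python
from h import *
a=1.358;o=np.array([.527,.136])
go([*o,.037],a)
im=save('side','side16')
cv2.imwrite('pics/side16z.png',cv2.resize(im[200:320,180:320,::-1],None,fx=5,fy=5,interpolation=cv2.INTER_CUBIC))
```

```text
t 16.6 pos [0.5284 0.1351 0.0382] rot [3.136 0.007 1.352] F [ 1.7 -2.6  0.8] w 0.0284
tool shift mm [ 0.6 -1.6  1.2] turn -0.006
```

View pics/side16z.png

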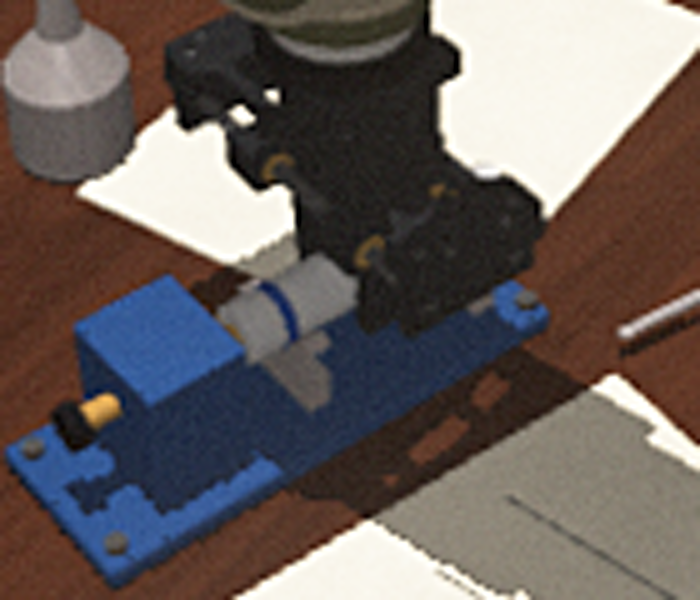

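The bar is moving with the tool and has reached the plunger; its end is by the brass tip at (266, 227). I continue in smaller steps.

Request:
{"method": "move_arm", "body": {"deltas": [[[3,0,0],0,1],[[3,0,0],0,1],[[2,0,0],0,1],[[1,0,0],0,1],[[0,0,0],0,1]]}}

```text
clock: 17.15
eef_pos: [0.5298, 0.1415, 0.0382]
eef_rot: [3.138, 0.012, 1.352]
ft_force: [0.7, -5.3, -0.0]
grip_width: 0.0284
```

Request:
{"method": "move_arm", "body": {"deltas": [[[1,0,0],0,1],[[1,0,0],0,1]]}}

```text
clock: 17.35
eef_pos: [0.5299, 0.1422, 0.0382]
eef_rot: [3.138, 0.015, 1.352]
ft_force: [0.3, -9.0, 2.3]
grip_width: 0.0282
```

Request:
{"method": "move_arm", "body": {"deltas": [[[1,0,0],0,1],[[1,0,0],0,1]]}}

```text
clock: 17.55
eef_pos: [0.53, 0.1426, 0.0382]
eef_rot: [3.139, 0.018, 1.352]
ft_force: [0.4, -7.8, 1.3]
grip_width: 0.0287
```

Request:
{"method": "move_arm", "body": {"deltas": [[[2,0,0],0,1],[[2,0,0],0,1],[[2,0,0],0,1]]}}

```text
clock: 17.85
eef_pos: [0.5307, 0.1459, 0.0382]
eef_rot: [3.14, 0.023, 1.352]
ft_force: [-0.5, -9.7, 1.9]
grip_width: 0.0283
```

Run:
```python
from h import *
a=1.358;o=np.array([.527,.136])
go([*o,.037],a)
im=save('side','side17')
cv2.imwrite('pics/side17z.png',cv2.resize(im[200:320,180:320,::-1],None,fx=5,fy=5,interpolation=cv2.INTER_CUBIC))
im=save('top','top17')
cv2.imwrite('pics/top17z.png',cv2.resize(im[190:250,180:280,::-1],None,fx=8,fy=8,interpolation=cv2.INTER_CUBIC))
```

```text
t 17.85 pos [0.5307 0.1459 0.0382] rot [3.14  0.023 1.352] F [-0.5 -9.7  1.9] w 0.0283
tool shift mm [-10.5  -1.5   1.2] turn -0.006
```

View pics/side17z.png

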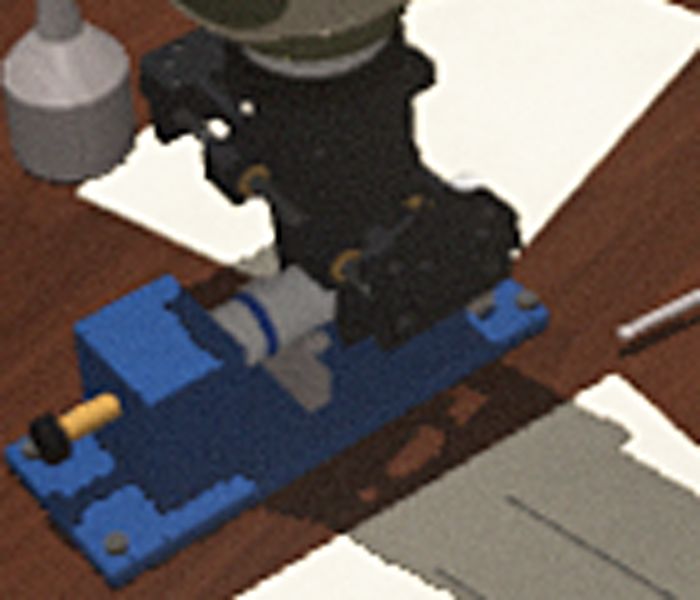

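View pics/top17z.png

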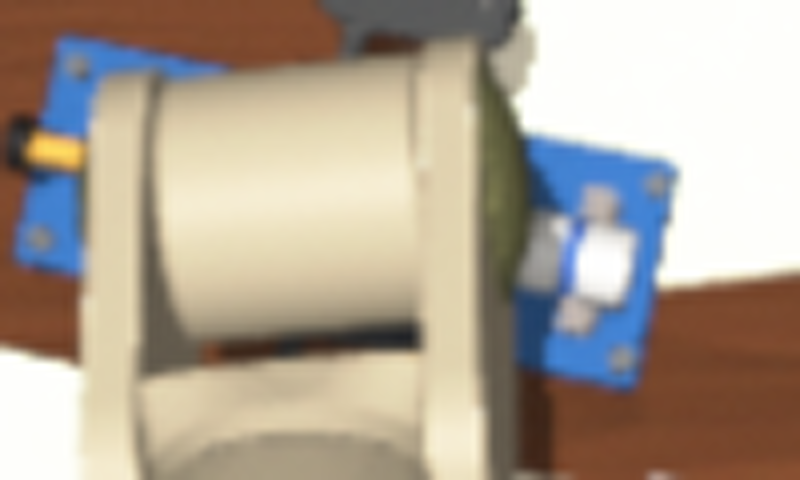

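The rear end is at about (223, 259) in the top view, so roughly 3–4 mm is left. The plunger knob is clearly pushed out at the back.

Request:
{"method": "move_arm", "body": {"deltas": [[[2,0,0],0,1],[[2,0,0],0,1]]}}

```text
clock: 18.15
eef_pos: [0.531, 0.1473, 0.0381]
eef_rot: [-3.141, 0.029, 1.352]
ft_force: [-3.1, -20.1, 3.9]
grip_width: 0.0287
```

Request:
{"method": "move_arm", "body": {"deltas": [[[2,0,0],0,1],[[2,0,0],0,1]]}}

```text
clock: 18.35
eef_pos: [0.531, 0.1471, 0.0382]
eef_rot: [-3.14, 0.037, 1.353]
ft_force: [-1.9, -16.0, 3.4]
grip_width: 0.0283
```

Request:
{"method": "move_arm", "body": {"deltas": [[[2,0,0],0,1]]}}

```text
clock: 18.45
eef_pos: [0.5309, 0.1471, 0.0382]
eef_rot: [-3.138, 0.041, 1.353]
ft_force: [-1.6, -16.1, 4.1]
grip_width: 0.0286
```

Run:
```python
from h import *
a=1.358;o=np.array([.527,.136])
go([*o,.037],a)
im=save('side','side18')
cv2.imwrite('pics/side18z.png',cv2.resize(im[235:305,180:280,::-1],None,fx=8,fy=8,interpolation=cv2.INTER_CUBIC))
im=save('top','top18')
cv2.imwrite('pics/top18z.png',cv2.resize(im[190:250,180:280,::-1],None,fx=8,fy=8,interpolation=cv2.INTER_CUBIC))
d=np.array([np.cos(a),np.sin(a),0]); oo=np.r_[o,.055]
print('expected rear home top',proj('top',oo-.075*d+[0,0,.005]),'front home side',proj('side',oo+.075*d), 'front top rim',proj('side',oo+.075*d+[0,0,.015]))
```

```text
t 18.45 pos [0.5309 0.1471 0.0382] rot [-3.138  0.041  1.353] F [ -1.6 -16.1   4.1] w 0.0286
tool shift mm [-11.6  -1.4   1.2] turn -0.005
expected rear home top [223.3 258. ] front home side [269.5 223.4] front top rim [264.8 223. ]
```

View pics/side18z.png

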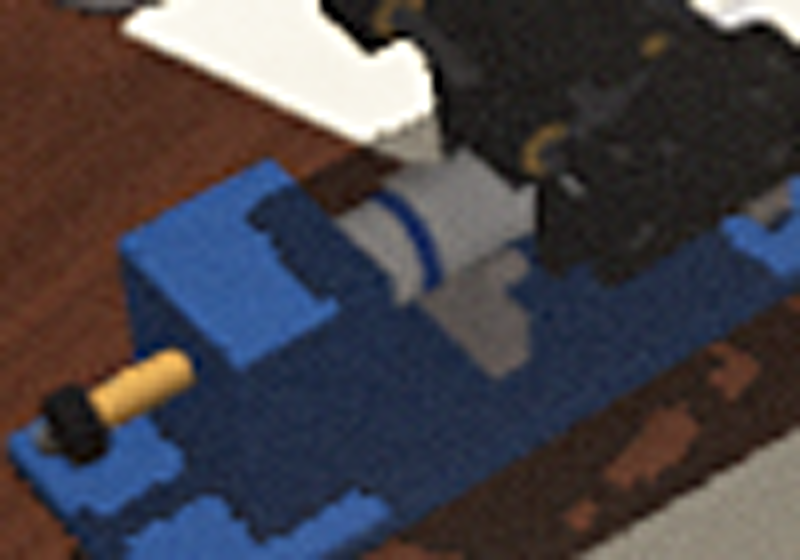

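View pics/top18z.png

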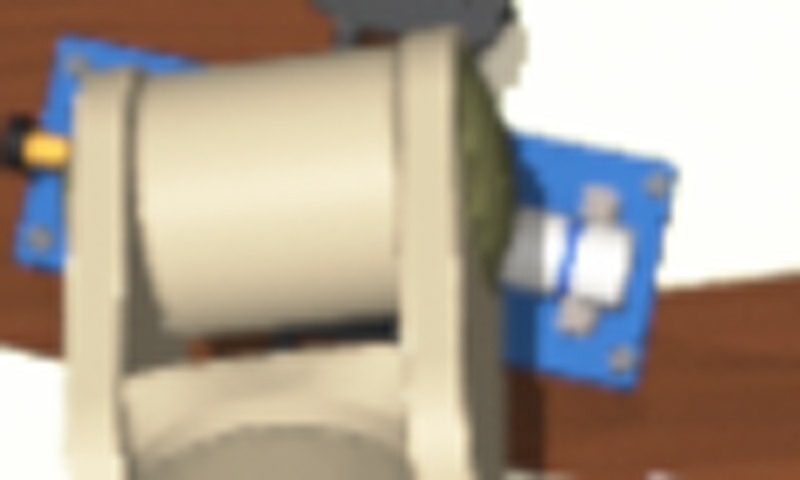

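Request:
{"method": "move_arm", "body": {"deltas": [[[4,0,0],0,1]], "newtons": 60}}

```text
clock: 18.65
eef_pos: [0.5309, 0.1472, 0.0381]
eef_rot: [-3.137, 0.049, 1.353]
ft_force: [-5.9, -37.1, 7.9]
grip_width: 0.0287
```

Run:
```python
from h import *
for i in range(6):
    s=manip.read_state(); print(round(s['clock'],2),np.round(s['eef_pos'],4),np.round(s['eef_rot'],3),np.round(s['ft_force'],1),round(s['grip_width'],4))
    manip.grab_frame('side')
```

```text
18.65 [0.5309 0.1472 0.0381] [-3.137  0.049  1.353] [ -5.9 -37.1   7.9] 0.0287
18.7 [0.5309 0.1471 0.0381] [-3.136  0.05   1.353] [ -5.5 -29.3   8. ] 0.0281
18.75 [0.5309 0.1471 0.0381] [-3.136  0.049  1.353] [ -4.6 -27.7   6.6] 0.0285
18.8 [0.5309 0.1471 0.0381] [-3.137  0.049  1.353] [ -5.2 -28.8   6.1] 0.0284
18.85 [0.5309 0.1471 0.0381] [-3.137  0.048  1.353] [ -3.9 -27.7   6.4] 0.0281
18.9 [0.5309 0.1471 0.0381] [-3.137  0.048  1.353] [ -4.2 -27.6   7.2] 0.0282
```

Pushing harder raised the force from 16 to a steady 28 N with no movement, so the bar is against the hard stop. I take one last look before handing in.

Run:
```python
from h import *
im=save('side','side19'); save('top','top19')
cv2.imwrite('pics/side19z.png',cv2.resize(im[200:320,180:320,::-1],None,fx=5,fy=5,interpolation=cv2.INTER_CUBIC))
```

```text
(no output)
```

View pics/side19z.png

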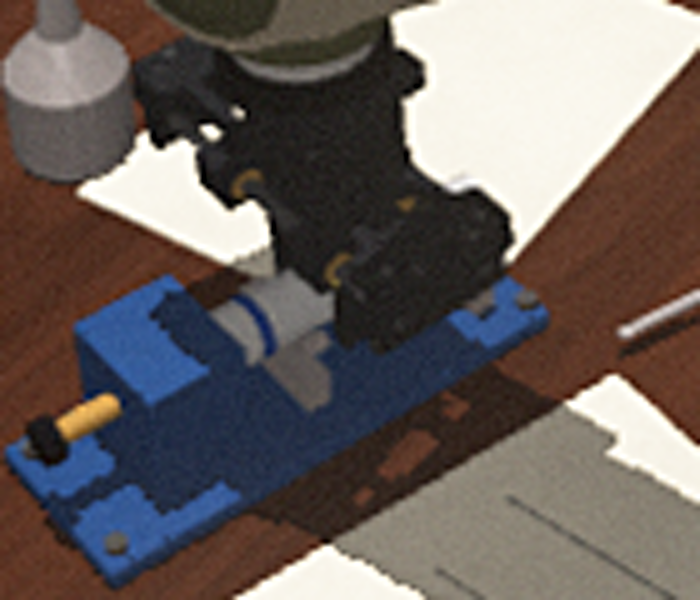

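View pics/top19.png

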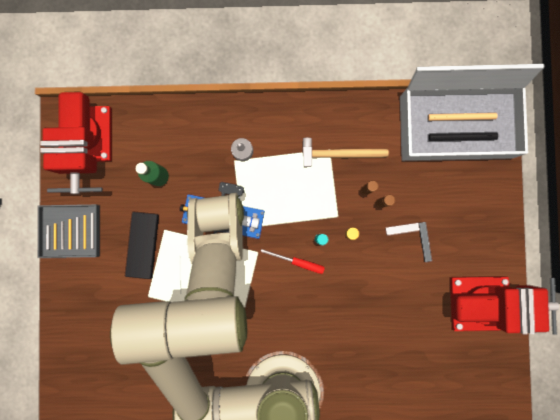

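The side view shows the bar end against the stop. The knob has moved 6.6 px, about 16 mm of plunger travel. The top view shows everything else where it was.

Run:
```python
from h import *
print(manip.close_job()); s=manip.read_state(); print(s['clock'],s['eef_pos'],s['ft_force'],s['grip_width'])
```

```text
the job is handed in; nothing more can be done
None
the job is handed in; nothing more can be done
```

The job is handed in with the bar lying in both vees and held against the hard stop. `close_job` gives no verdict, so my last checks below are the evidence.

**What I did:** I gripped the upright bar near its top and carried it to clear bench. There I tipped it over in a light grip, lifted it level and laid it in the cradle. I then regripped it between the rests and pushed it in steps of 1–4 mm against the plunger.

**Last checks:**
- **At the stop:** pushing harder raised the force from 16 N to a steady 28 N while the tool stayed put. Taking off the spring and friction, I estimate about 17–20 N on the stop, though I could not measure that contact directly.
- **Force peak:** the highest force I read was about 38 N, just as the last push ended. Readings came only at the end of each move.
- **Plunger travel:** the knob has moved about 16 mm in the side view. That agrees with the bar being home.
- **Bar position:** its rear end is within about 1.5 mm of the expected home position in the top view.
- **Other things:** the last top view shows them where they started, except for the caliper case, the screwdriver and the oil can, which I compared only by eye and not by measurement.
- **Time:** about 19 s of the 50 s allowed.

**Disagreements:** the hand tilted about 0.05 rad under the push. The bar stayed seated in the vees as far as the pictures show. While the bar was carried above the cradle, the top view put it about 5 mm to one side of where the arm and side view had it. It was centred once it settled in the vees.

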